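# Fill a measuring cup at a push-paddle nut dispenser and hold the paddle in

## Task

Take the measuring cup by its handle, hold it upright under the outlet of the nut dispenser and push the spring-loaded paddle in with the side of the cup, so that all three nuts slide down the chute into the cup without any being spilled. Keep the paddle pushed in about 20 mm (two thirds of its travel, never rammed against its stop), pressing it only with the cup, for at least two seconds after the last nut is in. Finish while still holding: the cup in the gripper, off the worktop, the nuts in it and the paddle still about 20 mm in; leave everything else on the worktop where it is.

Things in the scene. Friction and masses are not known exactly. Their poses are not given: they have to be found in the camera images.
- dispenser: White nut dispenser fixed on the worktop, 252 mm tall: foot plate 175 x 104 x 10 mm, column 62 mm wide at the back, on top an open clear-sided chute falling to a hood at the front. Origin: centre of the underside; +x from its front to its back, z up. Foot: x = -85 to +90 mm. Hood: x = -78 to -26 mm, from z = 140 mm up. Below it, before x = +16 mm, are only foot and paddle.
- gate (a joint): Depth in m by which the gate plate in the chute is sunk into the chute floor: 0 shut, 0.036 when the paddle is 20 mm in. The paddle moves it, 1.8 mm per mm of travel, and it rises again when the paddle comes back. The three nuts wait in single file behind it and pass once the paddle is about 11 to 14 mm in.
- outlet (a point): Centre of the downward opening of the hood (about 44 x 28 mm), where the nuts drop: 140 mm above the worktop, at x = -50, y = 0 mm in the dispenser's frame. Same axes as the dispenser.
- paddle (a joint): Travel of the paddle in m: 0 at rest, growing as it is pushed to the dispenser's +x, stop at 0.030. Its spring pushes back with 2 N at rest, 6 N at 20 mm, 8 N at 30 mm. Pushed by the rim of the upright, centred cup, the cup's axis is right under the outlet at 20 mm. Ribs on the foot under the paddle's pointer mark 0, 10, 20 (the long one) and 30 mm.
- paddle_face (a point): Centre of the front face of the paddle, an upright steel plate 58 mm wide and 68 mm tall under the chute, 74 mm above the worktop (the plate spans z = 40 to 108 mm). It moves with the paddle; at rest it is at x = -25 mm in the dispenser's frame; it faces the dispenser's -x.
- cup: Loose round steel measuring cup with a long handle, 0.1 to 0.16 kg, 60 mm tall, outside diameter 90 mm at the rim, 82 mm near the foot, wall 3 mm, floor 4 mm. Origin: centre of the underside; z up; the handle points along -x: a bar 10 mm wide (y) and 18 mm tall, from x = -43 to -155 mm, its middle 45 mm above the underside.
- cup_grip (a point): Grip point in the middle of the handle bar: x = -115, y = 0, z = 45 mm in the cup's frame. Pinch the bar across its 10 mm width (along the cup's y) from above. Axes of the cup.
- cup_rim (a point): Centre of the cup's mouth, 60 mm above its underside.
- nut_0: Loose brown nut, nearly round, about 24 mm across, 12 g, origin at its centre; at the start number 1 in the file behind the gate in the chute.
- nut_1: Loose brown nut, nearly round, about 24 mm across, 12 g, origin at its centre; at the start number 2 in the file behind the gate in the chute.
- nut_2: Loose brown nut, nearly round, about 24 mm across, 12 g, origin at its centre; at the start number 3 in the file behind the gate in the chute.
- mug: Loose bystander: mug with one handle, 80 x 115 x 91 mm, standing; origin at the underside.
- food_tin: Loose bystander: small round food tin, 57 mm across, 72 mm tall; origin at the underside.
- garlic: Loose bystander: garlic bulb, 56 mm; origin at the underside.
- matches: Loose bystander: match box 35 x 52 x 14 mm, lying; origin at the underside.
- salt_mill: Loose bystander: salt shaker, 44 mm across, 90 mm tall; origin at the underside.

How it is judged:
By the outcome, as a careful person would: the job done as asked, in the order asked, and still so for the second after the job is handed in, while the arm keeps its last pose, push and grip.
It also fails if it takes over 48 s, if anything falls off the work surface, if the arm or the gripper's body presses on something with over 40 N, if the wrist force passes 120 N, or if a joint passes its speed limit or range.

## Robot

A 6-joint arm with a two-finger parallel gripper is mounted at the origin on a cart in front of the work surface, level with it; the furniture and walls round the work are solid. World frame = base frame: x ahead of the robot, y to its left, z up, the work surface at z = 0. Lengths are in m, angles in rad, forces in N, time in s.
With the tool pointing down it reaches from about 0.3 to 0.75 m from the base axis. Payload 8.5 kg.
Tool frame: the origin (TCP) lies at the very end of the fingers, on their centre line; the grasp point (between the pads) lies 19 mm behind it; z points along the fingers, y is the line along which they close (so a half turn about z gives the same grasp; the last joint's range is limited). The gripper opens to 88 mm and grips with 3 to 60 N. Pads are 18 mm wide; open, the fingers measure 123 mm over their backs; the gripper's body (75 mm by 187 mm) begins 45 mm behind the grasp point.
Start: joints at [-0.215, 0.381, 1.297, -0, 1.464, -0.215], TCP at [0.55, 0, 0.239] pointing down, gripper open.
Joint ranges: [-3.11, 3.11], [-0.89, 2.33], [0.22, 2.48], [-1.42, 4.56], [0.17, 2.85], [-2.88, 2.88]. Speed limits (rad/s): [2.39, 2.39, 3.14, 3.14, 3.14, 3.14].

## Interface

Orientations are given as a rotation vector (axis times angle).
In Python, from workcell import env, vision, ticket, get_state gives the robot as it stands (env), with the cameras (vision), the job (ticket) and the readings as plain functions.
- The arm moves only by the shell command python3 steer.py [OPENING] [FORCE], which reads ROWS from standard input. ROWS is a JSON list that holds a single list of rows (three levels of brackets), with 1 to 5 rows, each of 6 numbers: dx, dy, dz in m, then a rotation vector rx, ry, rz in rad; each row shifts and turns the commanded pose from where the row before left it, along the tool's axes as they then stand; what a row does not reach is not made up. A row lasts 1/12 s, in which the tool goes at most 0.0417 m and 0.125 rad, less where a joint would pass 70% of its speed; a pose out of reach is approached as far as the arm can. OPENING is the finger opening in m, set as the command begins (- or left out keeps the last). The fingers move at their own pace and stop on an object; FORCE is the grip in N (left out, the last holds). Time passes only in rows, so rows that do not move let the fingers close. It prints the time, the measured TCP pose, the force, the opening and the grip force at its end. Input that does not fit is refused with a message, and nothing moves.
- get_state(): the state, without advancing time (a new reading comes with each control period).
- vision.camera(name): name is "scene" or "side" or "wrist"; returns the picture (480x640x3 uint8, red, green, blue); there is no depth.
- vision.camera_params(name): a dict with "K" (3x3 intrinsics, pixels), "rvec" (rotation vector, rad) and "tvec" (3), from world to camera coordinates, as OpenCV has them. Camera axes: x right, y down, z forward; pixel columns grow to the right and rows downward; lengths in m; the calibration is good to about 2 mm. A picture is of the moment at which its call begins: read the wrist's pose just before it. camera_params takes no time and is no camera call; for the wrist camera it gives the pose at the moment of the call.
- ticket.finish_job(): hands the job in; it is judged then, once.
The state is a dict: "t": time; "joint_positions": joint angles; "dq": joint speeds; "effort": joint torques, N m; "eef_pos": TCP position; "tool_rot": TCP orientation; "ft_force": force on the tool from outside, world axes, zero at the start; "torque": the same for the moment, N m; "grip_width": finger opening in m; "grip_force": force on a finger pad.
Only numpy, scipy, OpenCV 4.12 (cv2) and the standard library are available. Lean on these libraries where they do the work, as an engineer would, in place of code of your own. Each camera call takes 0.05 s, during which the arm holds its last target. There are 200 camera calls.

## Working session

There is one attempt and no reset: what is moved stays moved. The work goes in short steps, Python scripts to look and compute and a shell command to move; the robot and the scene stay as the last step left them, time stands still between calls to the robot, and variables do not carry over. Pictures are saved under pics/ and viewed, at most 10 in all, crops included, and the job is handed in when it is done.

```bash
ls; mkdir -p pics; python3 - <<'E'
from workcell import env, vision, ticket, get_state
import cv2,numpy as np
s=get_state();print(s['t'],s['eef_pos'],s['tool_rot'],s['grip_width'])
for n in("scene","side","wrist"):
    p=vision.camera_params(n);im=vision.camera(n);cv2.imwrite(f'pics/{n}0.png',im[:,:,::-1])
    R=cv2.Rodrigues(np.array(p['rvec']))[0];print(n,np.round(p['K'],1).tolist(),(-R.T@np.array(p['tvec'])).round(3),R[2].round(2))
E
```

```text
pics
steer.py
workcell.py
0.0 [5.49730804e-01 7.09276668e-05 2.38163764e-01] [-2.22059273e+00 -2.22062765e+00  1.18827913e-03] 0.08788862477009694
scene [[571.7, 0.0, 305.9], [0.0, 571.7, 233.3], [0.0, 0.0, 1.0]] [ 0.044 -0.867  1.066] [ 0.41  0.49 -0.77]
side [[451.4, 0.0, 324.4], [0.0, 451.4, 239.2], [0.0, 0.0, 1.0]] [ 0.547 -1.013  0.59 ] [ 0.    0.84 -0.54]
wrist [[357.3, 0.0, 322.7], [0.0, 357.3, 246.1], [0.0, 0.0, 1.0]] [0.551 0.075 0.385] [-0.   -0.3  -0.96]
```

View pics/scene0.png

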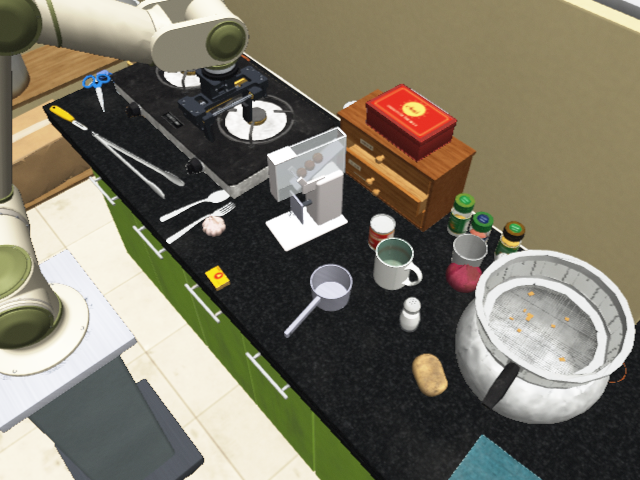

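View pics/side0.png

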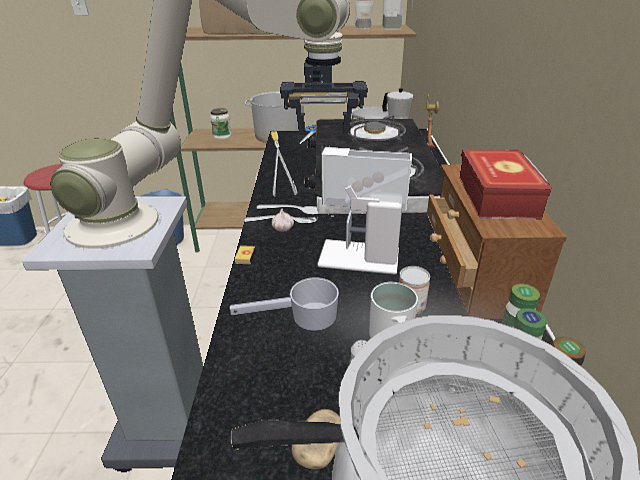

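The scene view shows the dispenser (foot corners about (268,225) to (347,220)), the cup at (330,287) with its handle end at (288,333), and the mug at (394,265). In the side view the foot is at about (358,257) and the cup at (314,303), with its handle end at (232,310). I'll zoom in on both views.

```bash
python3 - <<'E'
import cv2,numpy as np
a=cv2.imread('pics/scene0.png')[120:345,255:405];b=cv2.imread('pics/side0.png')[140:340,225:425]
a=cv2.resize(a,None,fx=2.66,fy=2.66,interpolation=cv2.INTER_CUBIC);b=cv2.resize(b,(400,400),interpolation=cv2.INTER_CUBIC)
m=np.zeros((600,800,3),np.uint8);m[:a.shape[0],:a.shape[1]]=a[:600,:400];m[:400,400:]=b
cv2.imwrite('pics/m1.png',m)
E
```

```text
(no output)
```

View pics/m1.png

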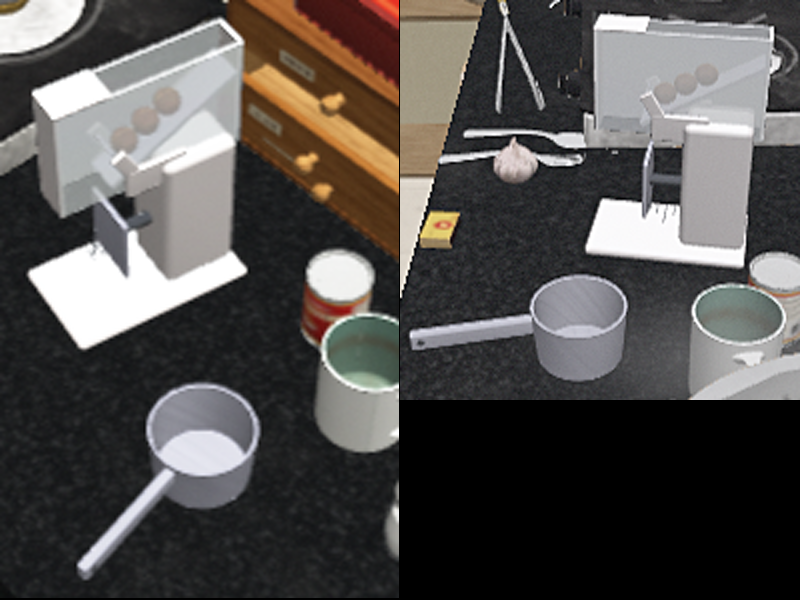

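The zoom gives these full-frame positions:

| Thing | Scene view | Side view |
|---|---|---|
| Foot front edge | (266,222)–(286,250) | (318,267)–(326,240) |
| Foot back near corner | (347,222) | (397,272) |
| Cup rim centre | (331,282) | (314,294) |
| Handle end | (287,334) | (231,308) |

The nuts are behind the gate in both views. Next I'll measure with masks.

```bash
cat > h.py <<'E'
import cv2,numpy as np
from workcell import env, vision, ticket, get_state
from scipy.optimize import least_squares
def cam(n):
    p=vision.camera_params(n);R=cv2.Rodrigues(np.array(p['rvec'],float))[0];t=np.array(p['tvec'],float)
    return np.array(p['K'],float),R,t,-R.T@t
def rays(c,px):
    K,R,t,o=c;px=np.atleast_2d(np.asarray(px,float));d=np.c_[px,np.ones(len(px))]@np.linalg.inv(K).T@R
    return d/np.linalg.norm(d,axis=1)[:,None]
def plane(c,px,z):
    d=rays(c,px);return c[3]+d*((z-c[3][2])/d[:,2])[:,None]
def tri(ca,pa,cb,pb):
    A=[];b=[]
    for c,p in((ca,pa),(cb,pb)):
        d=rays(c,p)[0];M=np.eye(3)-np.outer(d,d);A.append(M);b.append(M@c[3])
    A=np.vstack(A);b=np.hstack(b);x=np.linalg.lstsq(A,b,rcond=None)[0]
    return x.round(4),np.linalg.norm(A@x-b).round(4)
def proj(c,X):
    K,R,t,o=c;q=(np.atleast_2d(X)@R.T+t)@K.T;return q[:,:2]/q[:,2:]
E
python3 - <<'E'
from h import *
S,D=cam('scene'),cam('side')
s=lambda u,v:(255+u/2.66-.3,120+v/2.66-.3)
d=lambda u,v:(225+(u-400)/2-.25,140+v/2-.25)
print('rimc tri',tri(S,s(203,432),D,d(579,309)))
print('hend top',tri(S,s(83,566),D,d(411,332)))
print('footF near bot',tri(S,s(83,348),D,d(587,257)),'footF far top',tri(S,s(29,272),D,d(602,201)),'footB near',tri(S,s(246,272),D,d(745,265)))
print('hood top front-near',tri(S,s(50,108),D,d(596,18)))
def blob(img,box,thr):
    x0,y0,x1,y1=box;g=img[y0:y1,x0:x1].min(2);m=(g>thr).astype(np.uint8)
    n,l,st,_=cv2.connectedComponentsWithStats(m);k=1+st[1:,4].argmax();m=(l==k).astype(np.uint8)
    return m,np.array([x0,y0])
for n,c,box,handbox in(('scene',S,(275,255,358,345),(275,300,317,345)),('side',D,(226,270,344,335),(226,290,289,325))):
    im=cv2.imread(f'pics/{n}0.png');m,o=blob(im,box,75)
    print(n,'blob',m.sum(),cv2.boundingRect(m))
    ct=max(cv2.findContours(m,0,cv2.CHAIN_APPROX_NONE)[0],key=len)[:,0]+o
    cy={'scene':283,'side':294}[n];cx={'scene':331,'side':314}[n]
    up=ct[(ct[:,1]<cy+1)&(abs(ct[:,0]-cx)<30)]
    P=plane(c,up,.06)
    f=least_squares(lambda q:np.hypot(P[:,0]-q[0],P[:,1]-q[1])-q[2],[*P[:,:2].mean(0),.045],loss='soft_l1',f_scale=.001)
    print(' rim',f.x.round(4),len(up),'rms',np.sqrt((f.fun**2).mean()).round(4))
    hm=m.copy();ys,xs=np.nonzero(hm);q=np.c_[xs,ys]+o;x0,y0,x1,y1=handbox
    q=q[(q[:,0]>=x0)&(q[:,0]<x1)&(q[:,1]>=y0)&(q[:,1]<y1)]
    H=plane(c,q,.045)[:,:2];vx=cv2.fitLine(H.astype(np.float32),cv2.DIST_HUBER,0,.01,.01).ravel()
    pr=(H-vx[2:])@vx[:2];print(' handle dir',np.degrees(np.arctan2(vx[1],vx[0])).round(2),'pt',vx[2:].round(4),'ends',(vx[2:]+pr.min()*vx[:2]).round(4),(vx[2:]+pr.max()*vx[:2]).round(4))
    e=f.x[:2]-vx[2:];print(' axis offset from handle line',(e[0]*vx[1]-e[1]*vx[0]).round(4))
E
```

```text
rimc tri (array([ 0.5291, -0.3615,  0.0545]), np.float64(0.0007))
hend top (array([ 0.3785, -0.3917,  0.0549]), np.float64(0.0004))
footF near bot (array([ 0.5367, -0.1958, -0.0048]), np.float64(0.0043)) footF far top (array([ 0.5533, -0.0992,  0.0056]), np.float64(0.0015)) footB near (array([ 0.7051, -0.2299,  0.0036]), np.float64(0.001))
hood top front-near (array([ 0.5475, -0.1629,  0.2605]), np.float64(0.0002))
scene blob 1928 (9, 9, 69, 74)
 rim [ 0.5292 -0.361   0.045 ] 60 rms 0.0006
 handle dir 11.61 pt [ 0.4259 -0.3802] ends [ 0.3747 -0.3906] [ 0.4795 -0.3691]
 axis offset from handle line 0.002
side blob 2801 (4, 7, 109, 54)
 rim [ 0.5283 -0.3612  0.0444] 61 rms 0.0007
 handle dir 10.97 pt [ 0.4283 -0.3811] ends [ 0.3765 -0.3911] [ 0.482  -0.3707]
 axis offset from handle line -0.0005
```

```bash
python3 - <<'E'
from h import *
S,D=cam('scene'),cam('side')
# front-near/back-near/front-far outline points approx (full px)
cfg={'scene':(S,(286,250.3),(347,222),(266,222)),'side':(D,(318.5,268),(397,272.3),(326,240))}
for n,(c,a,b,f) in cfg.items():
    g=cv2.imread(f'pics/{n}0.png').min(2).astype(float)
    for nm,p,q,zs in(('near',a,b,(0,)),('front',a,f,(0,.01))):
        p,q=np.array(p),np.array(q);u=(q-p)/np.linalg.norm(q-p);nrm=np.array([-u[1],u[0]])
        ctr=np.array([345,235]) if n=='side' else np.array([300,228])
        if nrm@(ctr-p)>0:nrm=-nrm
        pts=[]
        for t in np.linspace(.15,.85,30):
            k=np.arange(-4,5,.1);xy=p+t*(q-p)+k[:,None]*nrm
            v=cv2.remap(g.astype(np.float32),xy[:,0].astype(np.float32)[None],xy[:,1].astype(np.float32)[None],1)[0]
            j=np.nonzero(v>120)[0]
            if len(j):pts.append(xy[j[-1]])
        for z in zs:
            P=plane(c,pts,z)[:,:2];l=cv2.fitLine(P.astype(np.float32),cv2.DIST_HUBER,0,.01,.01).ravel()
            print(n,nm,z,len(pts),'ang',np.degrees(np.arctan2(l[1],l[0])).round(2),'pt',l[2:].round(4),'rms',np.std((P-l[2:])@[-l[1],l[0]]).round(4))
E
```

```text
scene near 0 30 ang -10.63 pt [ 0.6224 -0.2139] rms 0.0002
scene front 0 30 ang 79.35 pt [ 0.5429 -0.1513] rms 0.0001
scene front 0.01 30 ang 79.35 pt [ 0.5382 -0.158 ] rms 0.0001
side near 0 30 ang -10.3 pt [ 0.6148 -0.2129] rms 0.0002
side front 0 30 ang 79.24 pt [ 0.5408 -0.1411] rms 0.0002
side front 0.01 30 ang 79.24 pt [ 0.5409 -0.1559] rms 0.0002
```

Results so far:
- **Cup:** the axis is at (0.529, -0.361) with yaw 11.2°, and the rim radius comes out at 45 mm against 45 given. The handle top measures z=55 mm, expected 54. That puts the grip point at about (0.416, -0.383).
- **Dispenser:** yaw is -10.65° and the origin is about (0.627, -0.162), so the outlet is about (0.578, -0.153). The hood's front edge measures x=-78, as given.

Next I'll back off in world -x, then turn the tool by -1.766 rad about its own z so the camera faces away from the dispenser.

```bash
echo '[[[0,-0.04,0,0,0,0],[0,-0.04,0,0,0,0],[0,-0.04,0,0,0,0],[0,0,0,0,0,-0.125],[0,0,0,0,0,-0.125]]]' | python3 steer.py 0.05
echo '[[[0,0,0,0,0,-0.125],[0,0,0,0,0,-0.125],[0,0,0,0,0,-0.125],[0,0,0,0,0,-0.125],[0,0,0,0,0,-0.125]]]' | python3 steer.py
echo '[[[0,0,0,0,0,-0.125],[0,0,0,0,0,-0.125],[0,0,0,0,0,-0.125],[0,0,0,0,0,-0.125],[0,0,0,0,0,-0.125]]]' | python3 steer.py
echo '[[[0,0,0,0,0,-0.125],[0,0,0,0,0,-0.125],[0,0,0,0,0,-0.016],[0,0,0,0,0,0]]]' | python3 steer.py
python3 -c "
from h import *
s=get_state();print(s['joint_positions']);R=cv2.Rodrigues(np.array(s['tool_rot']))[0];print(R.round(3),np.degrees(np.arctan2(R[1,0],R[0,0])));g=np.array([.4162,-.3833,.12]);print(R.T@(g-s['eef_pos']))"
```

```text
t: 0.57
eef_pos: [0.4281, 0.0003, 0.239]
tool_rot: [-1.921, -2.486, 0.0]
ft_force: [0.4, -0.6, 0.2]
grip_width: 0.0569
grip_force: 0.0
t: 0.98
eef_pos: [0.4298, 0.0, 0.2386]
tool_rot: [-1.062, -2.956, 0.0]
ft_force: [-0.2, 0.9, -0.3]
grip_width: 0.0504
grip_force: 0.0
t: 1.4
eef_pos: [0.4299, 0.0, 0.2386]
tool_rot: [-0.102, -3.14, -0.0]
ft_force: [-0.7, -0.8, 0.4]
grip_width: 0.05
grip_force: 0.0
t: 1.73
eef_pos: [0.4299, 0.0, 0.2386]
tool_rot: [0.302, -3.127, -0.0]
ft_force: [-0.0, 0.6, 0.4]
grip_width: 0.0501
grip_force: 0.0
[-2.76749004e-01  1.69043564e-01  1.60231170e+00  1.50683030e-05
  1.37052002e+00 -2.04031518e+00]
[[-0.981 -0.192 -0.   ]
 [-0.192  0.981  0.   ]
 [ 0.     0.    -1.   ]] -168.95527185472724
[ 0.08686526 -0.37363117  0.11861812]
```

```bash
echo '[[[0.0087,-0.0374,0,0,0,0],[0.0087,-0.0374,0,0,0,0],[0.0087,-0.0374,0,0,0,0],[0.0087,-0.0374,0,0,0,0],[0.0087,-0.0374,0,0,0,0]]]' | python3 steer.py
echo '[[[0.0087,-0.0374,0,0,0,0],[0.0087,-0.0374,0,0,0,0],[0.0087,-0.0374,0,0,0,0],[0.0087,-0.0374,0,0,0,0],[0.0087,-0.0374,0,0,0,0]]]' | python3 steer.py
echo '[[[0,0,0.035,0,0,0],[0,0,0.035,0,0,0],[0,0,0.03,0,0,0],[0,0,0,0,0,0]]]' | python3 steer.py
python3 - <<'E'
from h import *
s=get_state();print(s['eef_pos'],s['joint_positions'])
c=cam('wrist');im=vision.camera('wrist')[:,:,::-1].copy();cv2.imwrite('pics/w1.png',im)
print(proj(c,[[.4162,-.3833,.045],[.529,-.361,.06],[s['eef_pos'][0],s['eef_pos'][1],s['eef_pos'][2]]]).round(0))
E
```

```text
t: 2.15
eef_pos: [0.4231, -0.1937, 0.2388]
tool_rot: [-0.3, 3.127, -0.0]
ft_force: [0.3, -0.1, 0.3]
grip_width: 0.0502
grip_force: 0.0
t: 2.57
eef_pos: [0.4167, -0.3857, 0.2386]
tool_rot: [0.299, -3.127, -0.0]
ft_force: [0.9, -0.3, -0.3]
grip_width: 0.0502
grip_force: 0.0
t: 2.9
eef_pos: [0.4154, -0.3818, 0.1333]
tool_rot: [0.299, -3.122, -0.015]
ft_force: [-0.4, 0.1, -0.6]
grip_width: 0.0502
grip_force: 0.0
[ 0.41543658 -0.38182     0.13330072] [-9.53066054e-01  5.05453929e-01  1.41409855e+00  7.17868448e-05
  1.23274327e+00 -2.71504854e+00]
[[322. 252.]
 [323. 405.]
 [327. 311.]]
```

View pics/w1.png

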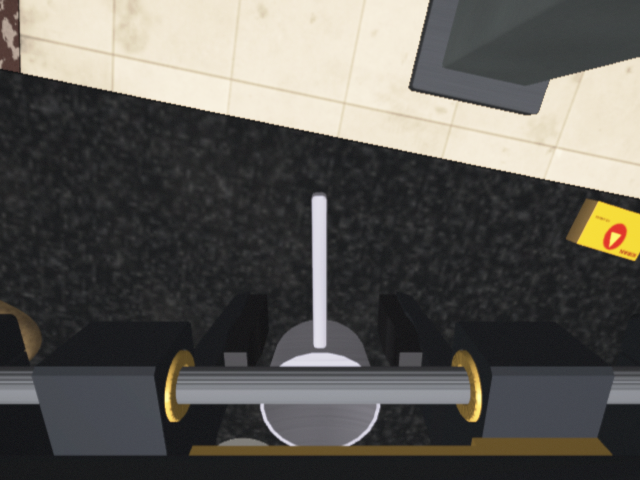

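The handle is centred between the fingers: column 319 against 322 predicted, and vertical in the image, so it's aligned. The match box at (610,230) is well clear. Now I'll descend and grip.

```bash
echo '[[[0,0,0.036,0,0,0],[0,0,0.036,0,0,0],[0,0,0.025,0,0,0],[0,0,0.01,0,0,0],[0,0,0,0,0,0]]]' | python3 steer.py
python3 -c "
from h import *
s=get_state();R=cv2.Rodrigues(np.array(s['tool_rot']))[0];print(R.round(3));g=np.array([.4162,-.3833,.026]);print(s['eef_pos'],R.T@(g-s['eef_pos']))"
```

```text
t: 3.37
eef_pos: [0.4174, -0.3839, 0.0317]
tool_rot: [0.304, -3.126, -0.001]
ft_force: [-0.5, 0.3, -0.1]
grip_width: 0.0499
grip_force: 0.0
[[-0.981 -0.193 -0.001]
 [-0.193  0.981  0.001]
 [ 0.     0.001 -1.   ]]
[ 0.41737156 -0.38386586  0.03167939] [0.00103792 0.00077608 0.00568055]
```

```bash
echo '[[[0.001,0.0015,0.005,0,0,0],[0,0,0,0,0,0]]]' | python3 steer.py 0.05
echo '[[[0,0,0,0,0,0],[0,0,0,0,0,0],[0,0,0,0,0,0],[0,0,0,0,0,0],[0,0,0,0,0,0]]]' | python3 steer.py 0 20
echo '[[[0,0,0,0,0,0],[0,0,0,0,0,0],[0,0,0,0,0,0],[0,0,0,0,0,0]]]' | python3 steer.py 0 58
echo '[[[0,0,-0.01,0,0,0],[0,0,-0.02,0,0,0],[0,0,-0.025,0,0,0],[0,0,0,0,0,0],[0,0,0,0,0,0]]]' | python3 steer.py
python3 - <<'E'
from h import *
s=get_state();print(s['eef_pos'],s['tool_rot'],s['ft_force'],s['torque'])
out=[]
for n in('scene','side'):
    im=vision.camera(n)[:,:,::-1].copy();cv2.imwrite(f'pics/{n}1.png',im)
E
```

```text
t: 3.53
eef_pos: [0.4164, -0.383, 0.0282]
tool_rot: [-0.305, 3.125, -0.004]
ft_force: [-0.2, 0.1, -0.1]
grip_width: 0.0501
grip_force: 0.0
t: 3.95
eef_pos: [0.416, -0.3826, 0.027]
tool_rot: [-0.306, 3.126, -0.001]
ft_force: [0.0, -0.1, 0.1]
grip_width: 0.019
grip_force: 0.0
t: 4.28
eef_pos: [0.416, -0.3826, 0.0268]
tool_rot: [-0.306, 3.127, -0.0]
ft_force: [0.1, -0.7, 0.6]
grip_width: 0.0095
grip_force: 58.0
t: 4.7
eef_pos: [0.4161, -0.3827, 0.0829]
tool_rot: [-0.306, 3.126, -0.003]
ft_force: [-0.9, 0.0, -3.2]
grip_width: 0.0094
grip_force: 58.0
[ 0.41610893 -0.38270581  0.0829254 ] [-3.06367410e-01  3.12562980e+00 -3.01497409e-03] [-0.877289    0.04754323 -3.15433018] [ 0.06595535  0.10942646 -0.05127213]
```

```bash
python3 - <<'E'
import cv2,numpy as np
a=cv2.imread('pics/scene1.png')[200:350,255:405];b=cv2.imread('pics/side1.png')[220:340,205:355]
m=np.zeros((400,800,3),np.uint8);m[:,:400]=cv2.resize(a,(400,400),interpolation=cv2.INTER_CUBIC);m[:320,400:]=cv2.resize(b,(400,320),interpolation=cv2.INTER_CUBIC)
cv2.imwrite('pics/m2.png',m)
E
```

```text
(no output)
```

View pics/m2.png

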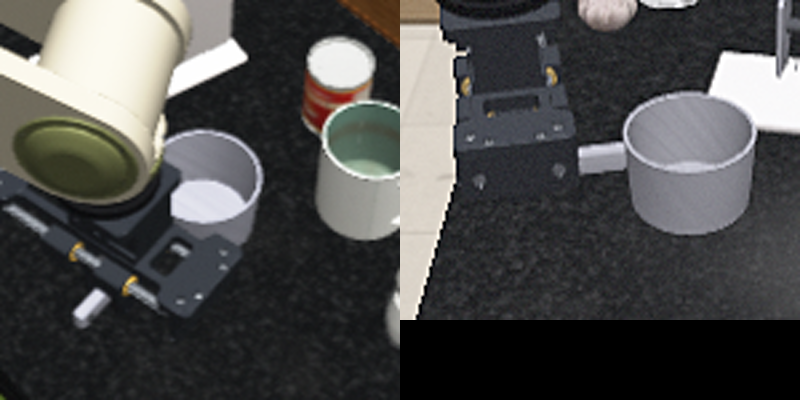

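The cup is off the worktop and upright: in the side crop the rim is level, (623,133) to (756,133), and the handle sits flat in the fingers. Before the transfer I'll check where the garlic and matches stand.

```bash
python3 - <<'E'
from h import *
S,D=cam('scene'),cam('side')
print('garlic',plane(S,(214,227),.025),plane(D,(283,221),.025))
print('matches',plane(S,(218,277),.007),plane(D,(245,255),.007),'tin',plane(S,(382,222),.072), 'mug',plane(S,(395,250),.091))
a=np.radians(-10.65);ax=np.array([np.cos(a),np.sin(a)]);ay=np.array([-ax[1],ax[0]])
O=.646*ax-.0434*ay;print('O',O)
for x in(-.15,-.13,-.07,-.05):print(x,'cup',(O+x*ax).round(4),'tcp',(O+(x-.115)*ax).round(4))
E
```

```text
garlic [[ 0.44285134 -0.0422829   0.025     ]] [[ 0.44684298 -0.03993232  0.025     ]]
matches [[ 0.37052084 -0.15655174  0.007     ]] [[ 0.36751902 -0.16145726  0.007     ]] tin [[ 0.72096848 -0.32452777  0.072     ]] mug [[ 0.67164415 -0.40913023  0.091     ]]
O [ 0.62685158 -0.16203906]
-0.15 cup [ 0.4794 -0.1343] tcp [ 0.3664 -0.1131]
-0.13 cup [ 0.4991 -0.138 ] tcp [ 0.3861 -0.1168]
-0.07 cup [ 0.5581 -0.1491] tcp [ 0.445  -0.1278]
-0.05 cup [ 0.5777 -0.1528] tcp [ 0.4647 -0.1315]
```

```bash
echo '[[[0.015,0,-0.01,0,0,0],[0.02,0,-0.01,0,0,0],[0.015,0,-0.01,0,0,0],[0,0,0,0,0,0.095],[0,0,0,0,0,0.095]]]' | python3 steer.py
echo '[[[0,0,0,0,0,0.095],[0,0,0,0,0,0.095],[0.003,0.014,0,0,0,0],[0.005,0.026,0,0,0,0],[0.005,0.026,0,0,0,0]]]' | python3 steer.py
echo '[[[0.005,0.026,0,0,0,0],[0.005,0.026,0,0,0,0],[0.005,0.026,0,0,0,0],[0.005,0.026,0,0,0,0],[0.005,0.026,0,0,0,0]]]' | python3 steer.py
echo '[[[0.005,0.026,0,0,0,0],[0.005,0.026,0,0,0,0],[0.003,0.014,0,0,0,0],[0,0,0,0,0,0],[0,0,0,0,0,0]]]' | python3 steer.py
cat > w.py <<'E'
from h import *
s=get_state();R=cv2.Rodrigues(np.array(s['tool_rot']))[0]
a=np.radians(-10.65);ax=np.array([np.cos(a),np.sin(a)]);ay=np.array([-ax[1],ax[0]]);O=.646*ax-.0434*ay
p=np.array(s['eef_pos']);c=p[:2]-.115*R[:2,0]/np.linalg.norm(R[:2,0])
print('t',s['t'],'tcp',p.round(4),'toolyaw',np.degrees(np.arctan2(-R[1,0],-R[0,0])).round(2),'tilt',R[2].round(4))
print('cup in disp x,y mm',((c-O)@ax*1e3).round(1),((c-O)@ay*1e3).round(1),'F ax,ay,z',(s['ft_force'][:2]@ax).round(2),(s['ft_force'][:2]@ay).round(2),s['ft_force'][2].round(2),'grip',s['grip_width'],s['grip_force'])
E
python3 w.py
```

```text
t: 5.22
eef_pos: [0.3659, -0.3921, 0.1112]
tool_rot: [-0.0, -3.141, -0.002]
ft_force: [-0.2, 0.2, -2.2]
grip_width: 0.009
grip_force: 58.0
t: 5.63
eef_pos: [0.3656, -0.3239, 0.1104]
tool_rot: [-0.292, -3.126, -0.003]
ft_force: [-0.0, 0.7, -1.3]
grip_width: 0.0096
grip_force: 58.0
t: 6.05
eef_pos: [0.3648, -0.1909, 0.1109]
tool_rot: [-0.29, -3.126, -0.003]
ft_force: [0.4, 0.3, -1.8]
grip_width: 0.0093
grip_force: 58.0
t: 6.47
eef_pos: [0.3647, -0.1249, 0.1113]
tool_rot: [-0.287, -3.127, -0.001]
ft_force: [0.3, 0.9, -1.5]
grip_width: 0.0092
grip_force: 58.0
t 6.4667 tcp [ 0.3647 -0.1249  0.1113] toolyaw -10.5 tilt [ 1.1e-03  5.0e-04 -1.0e+00]
cup in disp x,y mm -149.5 -11.6 F ax,ay,z 0.12 0.96 -1.53 grip 0.00918338364355561 57.9927346855402
```

```bash
echo '[[[0,0.006,0.015,0,0,0],[0,0.0055,0.016,0,0,0],[0,0,0.015,0,0,0],[-0.02,0,0,0,0,0],[-0.02,0,0,0,0,0]]]' | python3 steer.py
echo '[[[0,0,0,0,0,0],[0,0,0,0,0,0],[0,0,0,0,0,0]]]' | python3 steer.py
python3 w.py; python3 - <<'E'
from h import *
a=vision.camera('scene')[:,:,::-1];cv2.imwrite('pics/scene2.png',a);b=vision.camera('side')[:,:,::-1];cv2.imwrite('pics/side2.png',b)
m=np.zeros((600,800,3),np.uint8);m[:600,:400]=cv2.resize(a[120:270,230:330],(400,600),interpolation=2);m[:480,400:]=cv2.resize(b[140:284,285:405],(400,480),interpolation=2)
cv2.imwrite('pics/m3.png',m)
E
```

```text
t: 6.88
eef_pos: [0.4061, -0.1221, 0.0646]
tool_rot: [-0.292, -3.125, -0.002]
ft_force: [0.1, -1.0, -1.0]
grip_width: 0.0092
grip_force: 58.0
t: 7.13
eef_pos: [0.4057, -0.1217, 0.0653]
tool_rot: [-0.291, -3.127, -0.001]
ft_force: [0.2, 0.3, -2.2]
grip_width: 0.0088
grip_force: 58.0
t 7.1333 tcp [ 0.4057 -0.1217  0.0653] toolyaw -10.63 tilt [ 1.3e-03  4.0e-04 -1.0e+00]
cup in disp x,y mm -109.8 -1.1 F ax,ay,z 0.14 0.3 -2.24 grip 0.008830823120483782 57.993617691099644
```

View pics/m3.png

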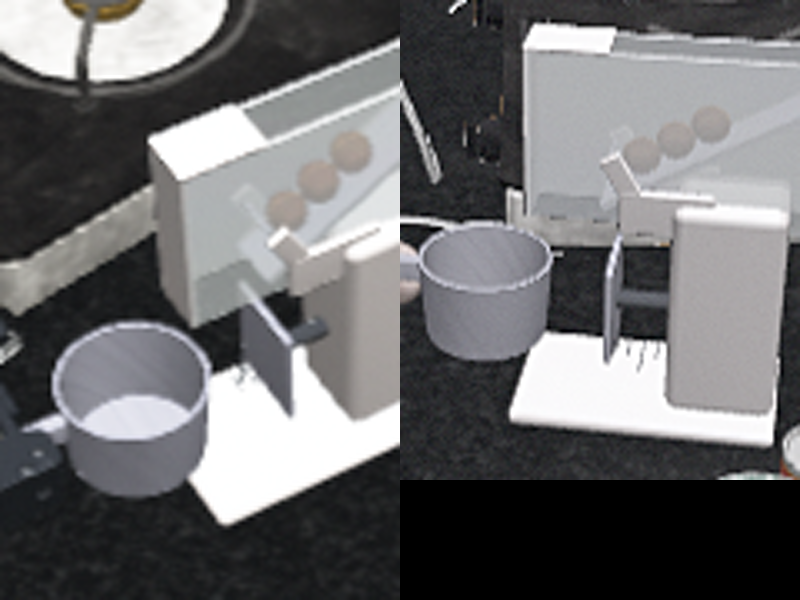

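The cup stands level in front of the paddle with nothing in the way. The rim is centred at (263,217) in the scene view and about (310,217) in the side view. The three nuts are still waiting, and the rib marks are at side (351–363, 246). I'll check the rim position from both views.

```bash
python3 - <<'E'
from h import *
S,D=cam('scene'),cam('side')
a=np.radians(-10.65);ax=np.array([np.cos(a),np.sin(a)]);ay=np.array([-ax[1],ax[0]]);O=.646*ax-.0434*ay
s=lambda u,v:(230+u/4-.4,120+v/4-.4)
d=lambda u,v:(285+(u-400)/3.333-.35,140+v/3.333-.35)
def D2(p):q=p[:2]-O;return ((q@ax*1e3).round(1),(q@ay*1e3).round(1),(p[2]*1e3).round(1))
r=tri(S,s(131.5,387),D,d(485,258));print('rim',D2(r[0]),r[1])
for nm,pts,c,f in(('scene',[(53,385),(60,355),(85,333),(131,322),(178,333),(203,355),(210,385)],S,s),('side',[(419,258),(430,237),(455,226),(485,222),(516,226),(541,237),(551,258)],D,d)):
    P=plane(c,[f(*p) for p in pts],.0985)
    q=least_squares(lambda q:np.hypot(P[:,0]-q[0],P[:,1]-q[1])-q[2],[*P[:,:2].mean(0),.045]).x;print(nm,D2(np.r_[q[:2],.0985]),q[2])
r=tri(S,s(243,282),D,d(620,238));print('paddle top far',D2(r[0]),r[1])
r=tri(S,s(294,414),D,d(608,361));print('paddle bot near',D2(r[0]),r[1])
r=tri(S,s(294,358),D,d(608,277));print('paddle top near',D2(r[0]),r[1])
E
```

```text
rim (np.float64(-110.7), np.float64(-2.4), np.float64(94.1)) 0.0011
scene (np.float64(-110.9), np.float64(-1.4), np.float64(98.5)) 0.04474373716164154
side (np.float64(-110.2), np.float64(-3.3), np.float64(98.5)) 0.04386379901570724
paddle top far (np.float64(-22.6), np.float64(26.0), np.float64(103.7)) 0.0024
paddle bot near (np.float64(-22.2), np.float64(-30.0), np.float64(41.6)) 0.0019
paddle top near (np.float64(-25.0), np.float64(-40.1), np.float64(107.8)) 0.0039
```

Two views agree on the rim at x≈-110.5, y≈-2 mm, and the paddle face measures about x=-24, y=±28. I'll correct y by 1.5 mm and advance until just short of contact.

```bash
echo '[[[-0.015,0.0015,0,0,0,0],[-0.015,0,0,0,0,0],[-0.006,0,0,0,0,0],[0,0,0,0,0,0],[0,0,0,0,0,0]]]' | python3 steer.py; python3 w.py
echo '[[[-0.003,0,0,0,0,0],[-0.003,0,0,0,0,0],[-0.003,0,0,0,0,0],[0,0,0,0,0,0],[0,0,0,0,0,0]]]' | python3 steer.py; python3 w.py
```

```text
t: 7.65
eef_pos: [0.4412, -0.1262, 0.0656]
tool_rot: [-0.29, -3.127, -0.001]
ft_force: [-0.1, 0.2, -1.8]
grip_width: 0.0089
grip_force: 58.0
t 7.65 tcp [ 0.4412 -0.1262  0.0656] toolyaw -10.58 tilt [ 9.e-04  3.e-04 -1.e+00]
cup in disp x,y mm -74.0 1.0 F ax,ay,z -0.17 0.15 -1.81 grip 0.008939620524252526 57.99357187002897
t: 8.07
eef_pos: [0.4505, -0.128, 0.0656]
tool_rot: [-0.29, -3.127, -0.001]
ft_force: [-2.9, 0.4, -0.1]
grip_width: 0.0091
grip_force: 58.0
t 8.0667 tcp [ 0.4505 -0.128   0.0656] toolyaw -10.58 tilt [ 1.e-03  3.e-04 -1.e+00]
cup in disp x,y mm -64.7 1.0 F ax,ay,z -2.88 -0.14 -0.06 grip 0.009149566314545199 57.99343843013048
```

The 2.9 N contact force means about 4.5 mm of travel, which agrees with the geometry. I'll push the remaining 15.5 mm.

```bash
echo '[[[-0.005,0,0,0,0,0],[-0.005,0,0,0,0,0],[-0.0035,0,0,0,0,0],[-0.0015,0,0,0,0,0],[0,0,0,0,0,0]]]' | python3 steer.py; python3 w.py
echo '[[[0,0,0,0,0,0],[0,0,0,0,0,0],[0,0,0,0,0,0],[0,0,0,0,0,0],[0,0,0,0,0,0]]]' | python3 steer.py; python3 w.py
python3 - <<'E'
from h import *
a=vision.camera('scene')[:,:,::-1];b=vision.camera('side')[:,:,::-1];cv2.imwrite('pics/scene3.png',a);cv2.imwrite('pics/side3.png',b)
m=np.zeros((600,800,3),np.uint8);m[:600,:400]=cv2.resize(a[120:270,255:355],(400,600),interpolation=2);m[:480,400:]=cv2.resize(b[140:284,285:405],(400,480),interpolation=2)
cv2.imwrite('pics/m4.png',m)
E
```

```text
t: 8.48
eef_pos: [0.4655, -0.1307, 0.0654]
tool_rot: [-0.289, -3.127, -0.001]
ft_force: [-7.3, 1.9, -2.1]
grip_width: 0.0092
grip_force: 58.0
t 8.4833 tcp [ 0.4655 -0.1307  0.0654] toolyaw -10.57 tilt [ 1.6e-03  4.0e-04 -1.0e+00]
cup in disp x,y mm -49.4 1.1 F ax,ay,z -7.53 0.55 -2.08 grip 0.009165464149592403 57.992110177874565
t: 8.9
eef_pos: [0.4651, -0.1306, 0.0654]
tool_rot: [-0.289, -3.126, -0.001]
ft_force: [-5.4, 1.0, -1.8]
grip_width: 0.0092
grip_force: 58.0
t 8.9 tcp [ 0.4651 -0.1306  0.0654] toolyaw -10.58 tilt [ 1.9e-03  4.0e-04 -1.0e+00]
cup in disp x,y mm -49.7 1.1 F ax,ay,z -5.52 -0.05 -1.85 grip 0.009231293451150419 57.99245439469814
```

View pics/m4.png

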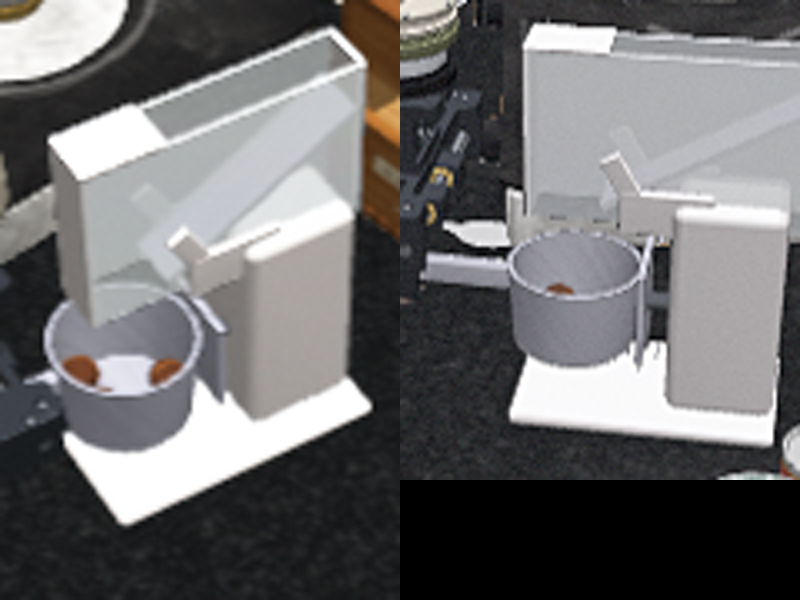

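The chute is empty. Two nuts are clearly in the cup at scene crop (82,371) and (165,372), with maybe a sliver of the third near (105,390). The paddle has moved in and the rim is level. I'll hold, average the force, measure the paddle, and look again for the third nut.

```bash
for i in 1 2 3 4; do echo '[[[0,0,0,0,0,0],[0,0,0,0,0,0],[0,0,0,0,0,0],[0,0,0,0,0,0],[0,0,0,0,0,0]]]' | python3 steer.py >/dev/null; python3 w.py|tail -1; done
python3 - <<'E'
from h import *
S,D=cam('scene'),cam('side')
a=np.radians(-10.65);ax=np.array([np.cos(a),np.sin(a)]);ay=np.array([-ax[1],ax[0]]);O=.646*ax-.0434*ay
def D2(p):q=p[:2]-O;return ((q@ax*1e3).round(1),(q@ay*1e3).round(1),(p[2]*1e3).round(1))
s=(255+223/4-.4,120+403/4-.4);d=(285+240/3.333-.35,140+370/3.333-.35)
r=tri(S,s,D,d);print('paddle bot near',D2(r[0]),r[1])
a=vision.camera('scene')[:,:,::-1];b=vision.camera('side')[:,:,::-1];F=[]
for i in range(8):
    vision.camera('wrist');f=get_state()['ft_force'];F.append([f[:2]@ax,f[2]])
print(np.mean(F,0))
m=np.zeros((600,800,3),np.uint8);m[:480,:400]=cv2.resize(a[180:240,260:310],(400,480),interpolation=2);m[:480,400:]=cv2.resize(b[200:272,310:370],(400,480),interpolation=2)
cv2.imwrite('pics/m5.png',m)
E
```

```text
cup in disp x,y mm -49.7 1.2 F ax,ay,z -5.7 -0.7 -2.94 grip 0.00929835736333218 57.99201775342226
cup in disp x,y mm -49.7 1.1 F ax,ay,z -5.23 -0.17 -2.67 grip 0.009194738673401091 57.99206681549549
cup in disp x,y mm -49.7 1.1 F ax,ay,z -5.26 -1.15 -1.76 grip 0.009052554678398321 57.99190040677786
cup in disp x,y mm -49.7 1.1 F ax,ay,z -5.99 0.11 -2.45 grip 0.009134848697057203 57.991947792470455
paddle bot near (np.float64(-0.8), np.float64(-27.2), np.float64(35.3)) 0.0025
[-5.93860482 -2.78443141]
```

View pics/m5.png

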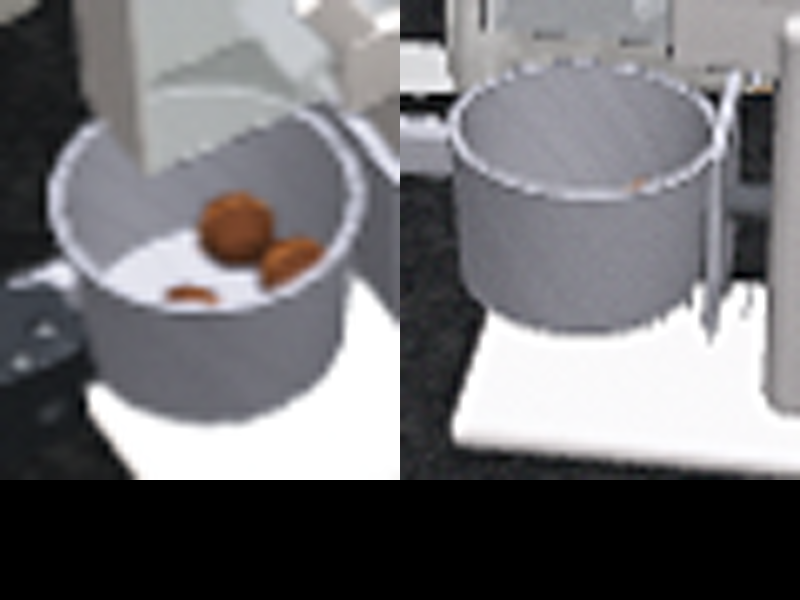

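All three nuts are in the cup, at crop (237,228), (292,262) and (190,295). The mean push is 5.9 N, so the paddle is about 20 mm in. I'll hold a little longer and hand in.

```bash
for i in 1 2 3 4; do echo '[[[0,0,0,0,0,0],[0,0,0,0,0,0],[0,0,0,0,0,0],[0,0,0,0,0,0],[0,0,0,0,0,0]]]' | python3 steer.py >/dev/null; done; python3 w.py; python3 -c "
from workcell import env, vision, ticket, get_state
print(ticket.finish_job())"
```

```text
t 12.8333 tcp [ 0.4651 -0.1306  0.0654] toolyaw -10.58 tilt [ 2.e-03  5.e-04 -1.e+00]
cup in disp x,y mm -49.8 1.1 F ax,ay,z -5.64 0.04 -2.33 grip 0.009329890697792168 57.99201004207134
the job is handed in; nothing more can be done
None
```

The job is handed in at t = 12.8 s: all three nuts are in the upright cup, held by its handle off the worktop, and the cup had held the paddle about 20 mm in for nearly 4 s after the chute emptied; the hand-in returned no verdict.

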